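# Seat the brass roller in the sprung V-cradle and hold it down

## Robot

A 6-joint arm with a two-finger parallel gripper is mounted at the origin on a cart in front of the work surface, level with it; the furniture and walls round the work are solid. World frame = base frame: x ahead of the robot, y to its left, z up, the work surface at z = 0. Lengths are in m, angles in rad, forces in N, time in s.
With the tool pointing down it reaches from about 0.275 to 0.775 m from the base axis. Payload 14.6 kg.
Tool frame: the origin (TCP) lies midway between the tips of the shut fingers; the grasp point (between the pads) lies 19 mm behind it; z points along the fingers, y is the line along which they close (so a half turn about z gives the same grasp; the last joint's range is limited). The gripper opens to 85 mm and grips with 20 to 120 N. Pads are 22 mm wide; open, the fingers measure 114 mm over their backs; the gripper's body (76 mm by 85 mm) begins 54 mm behind the grasp point. The pads swing forward as they close: fully open they stand 13 mm farther back than shut.
Start: joints at [-1.469, 0.263, -0.048, 1.259, 0, 1.415], TCP at [0.133, -0.508, 0.231] pointing down, gripper open.
Joint ranges: [-2.65, 2.65], [-0.89, 1.7], [-1.18, 1.37], [-2.13, 2.11], [-1.35, 1.29], [-3.14, 3.14]. Speed limits (rad/s): [1.89, 1.89, 2.57, 2.79, 3.14, 3.14].

## Interface

Orientations are given as [roll, pitch, yaw] about the fixed x, y, z axes, in that order (R = Rz(yaw) Ry(pitch) Rx(roll)).
In Python, from bench import env gives the robot as it stands. The module is installed in compiled form; this text tells all that it offers. Calls block until the motion is done:
- env.move_to(position, orientation): joint-space move of the TCP to a pose.
- env.line_to(position, ori=None, rate=0.15, guard=None): straight line of the TCP; ori=None keeps the orientation; rate is the mean speed in m/s. With guard (N) it stops when the force on the tool has changed by that much, and returns True; else False.
- env.move_joints(angles): joint-space move.
- env.move_gripper(opening, strength=None): finger opening in m; strength is the grip in N (None keeps the last); returns when the fingers have stopped.
- env.dwell(seconds).
- env.solve_ik(position, orientation): joint angles nearest the present ones, or None.
- env.observe(): the state.
- env.snapshot(name): name is "scene" or "top"; returns (picture, depth): 480x640x3 uint8, red, green, blue; 480x640 float32, m along the optical axis (not along the pixel's ray), 0 where there is no reading.
- env.get_calibration(name): a dict with "mtx" (3x3 intrinsics, pixels), "extrinsics" (4x4, takes a point from camera to world coordinates). Camera axes: x right, y up, looking along -z (the intrinsics and any distortion apply to the point x, -y, -z); pixel columns grow to the right and rows downward; lengths in m; the calibration is good to about 2 mm. A picture is of the moment at which its call begins. get_calibration takes no time and is no camera call.
A pose or a line that the arm cannot do raises env.PlanningError and nothing moves.
- env.sign_off(): hands the job in; it is judged then, once.
The state is a dict: "clock": time; "joints": joint angles; "joint_vel": joint speeds; "effort": joint torques, N m; "tool_pos": TCP position; "tool_rot": TCP orientation; "ft_force": force on the tool from outside, world axes, zero at the start; "wrist_torque": the same for the moment, N m; "gripper_width": finger opening in m; "finger_force": force on a finger pad.
Only numpy, scipy, OpenCV 4.12 (cv2) and the standard library are available. Lean on these libraries where they do the work, as an engineer would, in place of code of your own. Each camera call takes 0.05 s, during which the arm holds its last target. There are 200 camera calls.

## Task

Take the brass roller out of its pocket in the blue tray and lay it, without dropping it, lengthwise in the sprung V-cradle, centred across both pairs of V flanks. Then press the roller down with the gripper so that it bears firmly on the left and the right flanks and the cradle sinks to about the middle of its spring travel, clear of the bottom stop, and finish while still holding it pressed there. Leave the two steel rollers in their pockets and do not disturb the other things on the table.

Things in the scene. Friction and masses are not known exactly. Their poses are not given: they have to be found in the camera images.
- brass_roller: Brass-coloured solid cylinder, 26 mm diameter, 100 mm long, about 0.25 kg. Origin at its centre, its x axis along the cylinder's axis (it may roll about it). It starts lying in one of the three tray pockets, its centre 33 mm above the table.
- steel_roller_1: Grey steel cylinder of the same size in another tray pocket; stays there. Origin at its centre, x along its axis.
- steel_roller_2: Grey steel cylinder of the same size in another tray pocket; stays there. Origin at its centre, x along its axis.
- tray: Blue pocket tray, fixed, 124 x 222 mm, origin at the centre of its underside. Rollers lie along its x axis in pockets at y = -75, 0, +75 mm, on two notched rails at |x| = 27 to 41 mm (20 mm high, teeth 32 mm). Between the rails (54 mm) the middle of each roller is free for fingers, down to the base plate, 6 mm thick. End walls at |x| = 54 mm, 30 mm high.
- v_station: Sprung V-cradle, fixed, steel base 150 x 80 x 8 mm; origin at the centre of its underside, x along the V groove, z up. Its aluminium plate (124 x 58 mm, top at 32 mm at rest) rides on four corner posts (at x +-54, y +-22.5, up to 37 mm) and carries two steel V supports at |x| = 27 to 41 mm. The 54 mm between them is free for fingers, down to the plate.
- seat (a point): Point on the cradle, moving with it: where the centre of a properly seated roller lies; at rest 58 mm above the table, 26 mm above the cradle plate. x along the V groove, z up. The 90 degree V is open upward; its bottom is 18 mm below this point, its upper edges about 1 mm below it and 19 mm to each side.
- cradle (a joint): How far the cradle is pressed down: 0 = up at rest, 0.016 m = on its bottom stop. It moves straight down against a spring: it starts to sink at a push of about 3 N on a seated roller (5.5 N without a roller) and needs 0.7 N more per millimetre. A roller alone does not make it sink; released, it springs back up.
- micrometer: Green-framed outside micrometer lying on the table, 61 x 130 x 16 mm, bystander. Origin at the centre of its underside.
- screwdriver: Red-handled screwdriver lying on the table, 30 x 209 x 31 mm, bystander. Origin at the centre of its underside.
- marker: Blue capped marker lying on the table, 16 x 137 x 18 mm, bystander. Origin at the centre of its underside.
- race_a: Steel bearing ring lying flat on the table, 29 mm across, 10 mm high, bystander. Origin at the centre of its underside.
- race_b: Steel bearing ring lying flat on the table, 29 mm across, 10 mm high, bystander. Origin at the centre of its underside.
- race_c: Steel bearing ring lying flat on the table, 29 mm across, 10 mm high, bystander. Origin at the centre of its underside.
There are look-alikes about, which are no part of the job. Of the things like the brass_roller, leave any that is green; of the rest the larger one is meant.

How it is judged:
By the outcome, as a careful person would: the job done as asked, in the order asked, and still so for the second after the job is handed in, while the arm keeps its last pose, push and grip.
It also fails if it takes over 42 s, if anything falls off the work surface, if the arm or the gripper's body presses on something with over 40 N, if the wrist force passes 120 N, or if a joint passes its speed limit or range.

## Working session

There is one attempt and no reset: what is moved stays moved. The work goes in short steps, each a Python script; the robot and the scene stay as the last script left them, time stands still between calls to the robot, and variables do not carry over. Pictures are saved under pics/ and viewed, at most 10 in all, crops included, and the job is handed in when it is done.

```bash
mkdir -p pics; python3 - <<'E'
from bench import env
import cv2,numpy as np
for n in("scene","top"):
    p,d=env.snapshot(n); np.savez(f"{n}.npz",p=p,d=d,**env.get_calibration(n))
    cv2.imwrite(f"pics/{n}0.png",p[:,:,::-1]); c=env.get_calibration(n); print(n,c,(d>0).mean())
o=env.observe();print(o)
E
```

```text
scene {'mtx': array([[489.8314932 ,   0.        , 317.7722992 ],
       [  0.        , 489.8314932 , 236.56164773],
       [  0.        ,   0.        ,   1.        ]]), 'extrinsics': array([[-0.49952525,  0.4397119 , -0.74641005, -0.45432107],
       [-0.86629676, -0.25144577,  0.43163058,  0.55497083],
       [ 0.00211145,  0.86222298,  0.5065245 ,  0.74819382],
       [ 0.        ,  0.        ,  0.        ,  1.        ]])} 0.9960384114583334
top {'mtx': array([[593.56486416,   0.        , 325.79627044],
       [  0.        , 593.56486416, 239.03666177],
       [  0.        ,   0.        ,   1.        ]]), 'extrinsics': array([[ 0.02147677,  0.99916457, -0.03476942,  0.49342567],
       [-0.99965147,  0.02199528,  0.0145994 ,  0.00469646],
       [ 0.01535197,  0.03444375,  0.99928872,  1.57565504],
       [ 0.        ,  0.        ,  0.        ,  1.        ]])} 0.9959440104166667
{'clock': 0.1, 'joints': array([-1.46929672e+00,  2.63473795e-01, -4.88537505e-02,  1.25942474e+00,
        9.85724065e-06,  1.41553343e+00]), 'joint_vel': array([-0.0014061 , -0.00083137,  0.00166924, -0.00034406,  0.0009958 ,
        0.00028611]), 'effort': array([ 4.10179826e-03, -6.38575101e+01,  3.85063541e+01,  9.91516281e-03,
       -2.20441785e-05,  1.61728934e-05]), 'tool_pos': array([ 0.13331511, -0.50753473,  0.2308811 ]), 'tool_rot': array([-3.14064972e+00, -1.57567617e-04,  2.56762429e-01]), 'ft_force': array([-0.04735337,  0.75163111, -0.20225682]), 'wrist_torque': array([-0.02189341, -0.00098792,  0.02720547]), 'finger_force': 0.0, 'gripper_width': 0.08567136412109502}
```

View pics/top0.png

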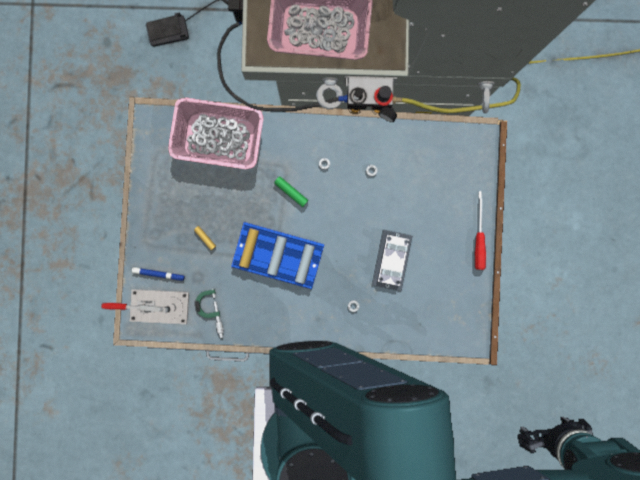

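View pics/scene0.png

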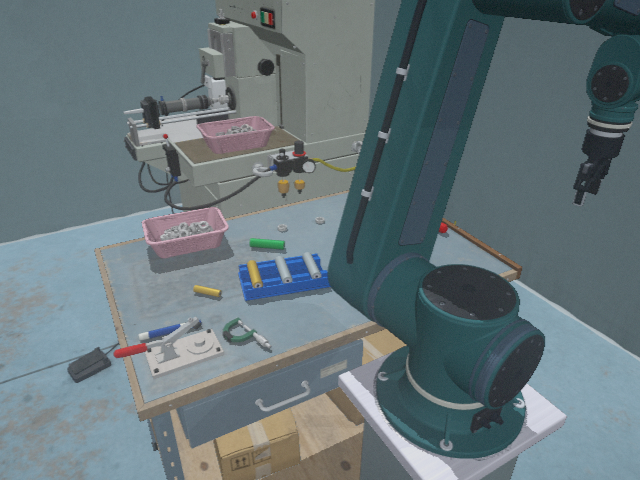

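The top view shows the brass roller in the left tray pocket at about (248,248), with the steel rollers at (276,255) and (304,263). The V-station is at (393,261). The small brass and green look-alikes lie at (205,238) and (291,192). The scene view agrees, but the arm hides the station there.

```bash
cat > h.py <<'E'
import numpy as np,cv2
def cast(c,uv,z):
    uv=np.atleast_2d(np.float64(uv)); K=c["mtx"];E=c["extrinsics"]
    d=np.c_[(uv[:,0]-K[0,2])/K[0,0],-(uv[:,1]-K[1,2])/K[1,1],-np.ones(len(uv))]@E[:3,:3].T
    return E[:3,3]+d*((z-E[2,3])/d[:,2])[:,None]
def rect(c,mask,z):
    "largest blob -> centre, long-axis angle(deg), size via minAreaRect in world"
    cs,_=cv2.findContours(mask.astype(np.uint8),cv2.RETR_EXTERNAL,cv2.CHAIN_APPROX_NONE)
    k=max(cs,key=cv2.contourArea)[:,0]
    m=cast(c,k,z)[:,:2]
    (x,y),(w,h),a=cv2.minAreaRect((m*1000).astype(np.float32))
    if w<h: w,h,a=h,w,a+90
    return np.round([x,y,(a+90)%180-90,w,h],1)
E
python3 - <<'E'
from h import *
c=np.load("top.npz");p=c["p"];d=c["d"]
hsv=cv2.cvtColor(p,cv2.COLOR_RGB2HSV);H,S,V=cv2.split(hsv)
def roi(m,x0,x1,y0,y1):
    o=np.zeros_like(m);o[y0:y1,x0:x1]=m[y0:y1,x0:x1];return o
br=(H>10)&(H<30)&(S>110)
print("brass",rect(c,roi(br,230,330,215,295),.033))
print("small",rect(c,roi(br,185,222,215,260),.01))
tr=(H>105)&(H<125)&(S>150)
m=roi(tr|br|(S<40),228,328,218,295).astype(np.uint8)
m=cv2.morphologyEx(roi(tr,228,328,218,295).astype(np.uint8),cv2.MORPH_CLOSE,np.ones((25,25)))
print("tray",rect(c,m,.03))
# height map
v,u=np.mgrid[:480,:640];K=c["mtx"];E=c["extrinsics"]
P=np.stack([(u-K[0,2])/K[0,0]*d,-(v-K[1,2])/K[1,1]*d,-d],-1)@E[:3,:3].T+E[:3,3];Z=P[...,2]
print("table z",np.median(Z[200:210,400:450]), "roller top",np.percentile(Z[240:255,245:252],90))
st=roi(Z>.022,365,420,220,300);print("plate depth",rect(c,st,.032), "top",np.percentile(Z[st],[50,95]))
st=roi(Z>.004,365,420,220,300);print("base depth",rect(c,st,.008))
st=roi(V>150,370,415,225,300);print("bright",rect(c,cv2.morphologyEx(st.astype(np.uint8),cv2.MORPH_CLOSE,np.ones((9,9))),.032))
a=p[222:302,222:332];b=p[222:302,360:430]
cv2.imwrite("pics/crop.png",cv2.resize(np.hstack([a[:,:100],b])[:,:,::-1],None,fx=4.7,fy=4.7,interpolation=cv2.INTER_CUBIC))
E
```

```text
brass [519.6 181.9 -14.5  97.9  22.1]
small [544.  301.   42.   69.2  15.1]
tray [502.7 107.4  75.6 217.  120.3]
table z 0.0008380925187240207 roller top 0.05051201112630848
plate depth [ 495.5 -193.3  -10.4  123.7   58.2] top [0.03431889 0.05826545]
base depth [ 501.8 -192.4   -7.7  170.3   94.7]
bright [ 491.4 -191.6    1.1  192.8  115. ]
```

View pics/crop.png

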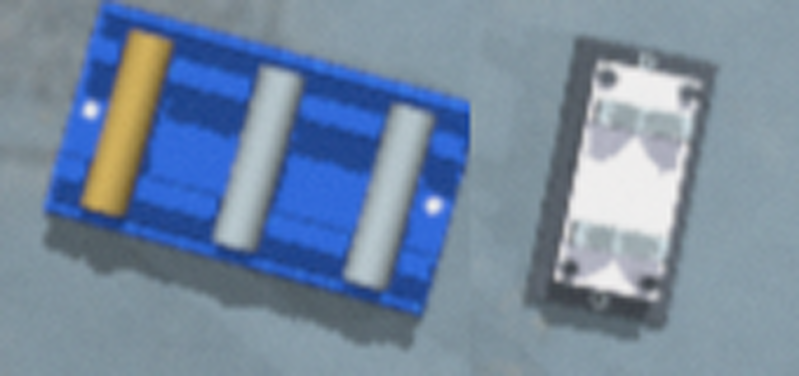

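```bash
python3 - <<'E'
from bench import env
from h import *
y=np.pi-np.radians(14.5);o=[np.pi,0,y]
x0,y0=.520,.1815
env.move_gripper(.06,40)
env.move_to([x0,y0,.16],o)
c={**env.get_calibration("scene")}
print(env.line_to([x0,y0,.015],rate=.1,guard=12),env.observe()["tool_pos"])
b=env.observe()
env.move_gripper(0.0,40);a=env.observe();print(a["gripper_width"],a["finger_force"],a["ft_force"]-b["ft_force"],a["wrist_torque"]-b["wrist_torque"])
env.line_to([x0,y0,.17],rate=.12);a=env.observe()
print(a["clock"],a["gripper_width"],a["tool_pos"],a["ft_force"])
o=[np.pi,0,np.pi-np.radians(10.4)]
env.move_to([.35,-.0,.30],o)
for n in("scene","top"):
    p,d=env.snapshot(n); np.savez(f"{n}1.npz",p=p,d=d,**env.get_calibration(n))
    cv2.imwrite(f"pics/{n}1.png",p[:,:,::-1])
a=env.observe();print(a["clock"],a["gripper_width"],a["tool_pos"],a["ft_force"])
E
```

```text
False [0.52030488 0.18155834 0.01546579]
0.024522752370408223 38.971452713012695 [-0.9710559  -0.45555172  5.46719099] [ 0.00221274  0.17499768 -0.0058977 ]
6.7167 0.024825933164852834 [0.51971654 0.18142625 0.16937992] [-0.15162455  0.08216089 -2.82147588]
7.9 0.024555491947751404 [0.35053338 0.00038984 0.29936874] [-0.47274961 -0.71006289 -2.6547947 ]
```

View pics/scene1.png

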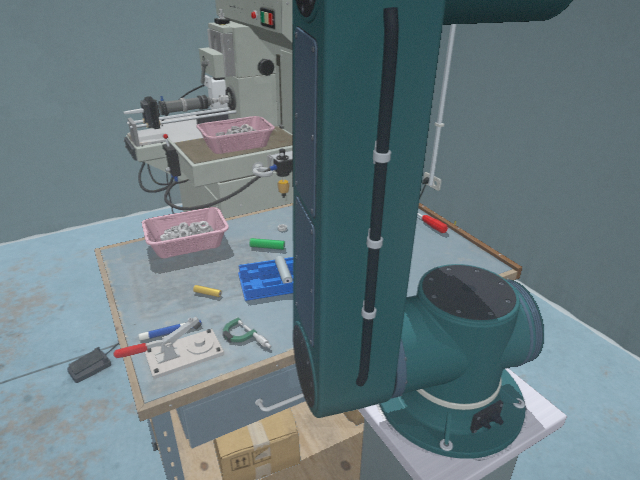

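The station is still hidden behind the arm in this view; the left tray pocket, where it can be seen, is empty. I'll refine the station pose from the first top picture.

```bash
python3 - <<'E'
from h import *
c=np.load("top.npz");p=c["p"]
H,S,V=cv2.split(cv2.cvtColor(p,cv2.COLOR_RGB2HSV))
def roi(m,x0=370,x1=416,y0=225,y1=298):
    o=np.zeros(m.shape,np.uint8);o[y0:y1,x0:x1]=m[y0:y1,x0:x1];return o
print("V row",V[262,368:418].tolist(),"S",S[262,368:418:3].tolist())
for t in(70,85,95,105):
    m=cv2.morphologyEx(roi((V<t)|(S<40)&(V>150)),cv2.MORPH_OPEN,np.ones((3,3)));m=cv2.morphologyEx(m,cv2.MORPH_CLOSE,np.ones((7,7)))
    print("base",t,rect(c,m,.008))
for t in(180,195,210):
    m=cv2.morphologyEx(roi((V>t)&(S<40)),cv2.MORPH_CLOSE,np.ones((13,13)))
    print("plate",t,rect(c,m,.032))
E
```

```text
V row [157, 157, 155, 156, 154, 156, 154, 152, 112, 100, 104, 106, 108, 136, 217, 237, 239, 239, 238, 238, 238, 238, 238, 239, 239, 237, 239, 238, 238, 238, 239, 239, 238, 238, 238, 234, 173, 116, 117, 139, 161, 166, 168, 168, 165, 165, 166, 168, 169, 169] S [50, 47, 46, 43, 38, 1, 1, 1, 1, 1, 1, 1, 6, 48, 47, 48, 47]
base 70 [ 499.7 -198.2  -10.3  133.4   60.3]
base 85 [ 494.4 -197.3  -10.3  144.3   60.3]
base 95 [ 493.4 -196.8  -12.   146.1   62.2]
base 105 [ 493.8 -190.8  -10.3  147.8   72.7]
plate 180 [ 497.2 -194.2  -10.3  125.1   57.3]
plate 195 [ 497.3 -193.9  -10.4  124.1   56.7]
plate 210 [ 497.  -193.9  -10.4  120.6   55.7]
```

View pics/top1.png

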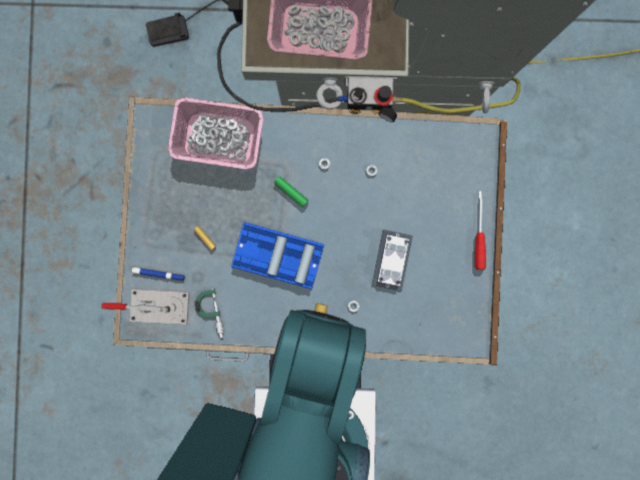

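The top view shows the left pocket empty and both steel rollers still at (276,255) and (304,263). The brass roller's end shows at (320,308) in the gripper. Next I place it with a guarded descent.

```bash
python3 - <<'E'
from bench import env
from h import *
c=np.load("top1.npz");H,S,V=cv2.split(cv2.cvtColor(c["p"],cv2.COLOR_RGB2HSV))
m=np.zeros(S.shape,np.uint8);m[225:298,370:416]=(S<28)[225:298,370:416]
m=cv2.morphologyEx(cv2.morphologyEx(m,cv2.MORPH_OPEN,np.ones((3,3))),cv2.MORPH_CLOSE,np.ones((7,7)));print("base",rect(c,m,.008))
o=[np.pi,0,np.pi-np.radians(10.4)];x,y=.4967,-.1938
env.move_to([x,y,.15],o)
env.line_to([x,y,.055],rate=.1);env.dwell(.2);b=env.observe()
print(b["ft_force"],b["tool_pos"])
print(env.line_to([x,y,.036],rate=.015,guard=3))
a=env.observe();print(a["clock"],a["tool_pos"],a["ft_force"]-b["ft_force"],a["wrist_torque"]-b["wrist_torque"],a["gripper_width"])
p,d=env.snapshot("scene");cv2.imwrite("pics/s2.png",p[:,:,::-1])
E
```

```text
base [ 497.3 -197.3  -10.3  133.3   63.4]
[-0.24822259  0.62598695 -1.83340519] [ 0.4969412  -0.19391225  0.05540782]
True
11.15 [ 0.49660982 -0.19394823  0.04176524] [ 0.93565857 -2.12031704  4.11290458] [-0.28198288 -0.04337816 -0.00124564] 0.02453645687922558
```

View pics/s2.png

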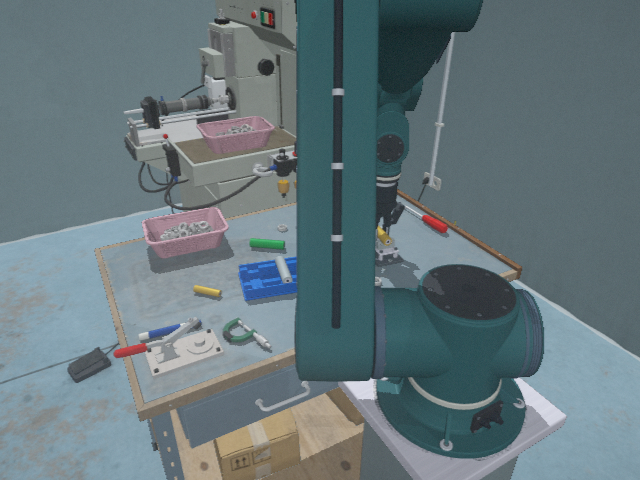

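In the scene view the brass roller is in the gripper, down in the cradle, at about (385,237). The −y reaction and the early contact mean it sits about 1 mm too far to +y. I'll shift it, release, retreat and look.

```bash
python3 - <<'E'
from bench import env
from h import *
x,y=.4965,-.1950
env.line_to([x,y,.0410],rate=.02);a=env.observe();print(a["tool_pos"],a["ft_force"])
env.move_gripper(.05);env.line_to([x,y,.15],rate=.15)
env.move_to([.35,0.03,.30],[np.pi,0,np.pi-.1]);env.dwell(.2)
p,d=env.snapshot("top");np.savez("top3.npz",p=p,d=d,**env.get_calibration("top"));a=env.observe();print(a["clock"],a["ft_force"])
c=np.load("top3.npz");H,S,V=cv2.split(cv2.cvtColor(p,cv2.COLOR_RGB2HSV))
def roi(m):
    o=np.zeros(m.shape,np.uint8);o[225:298,370:416]=m[225:298,370:416];return o
print("roller",rect(c,roi((H>10)&(H<30)&(S>90)),.058))
for t in(180,195,210):
    m=cv2.morphologyEx(roi((V>t)&(S<40)|(H>10)&(H<30)&(S>60)),cv2.MORPH_CLOSE,np.ones((13,13)));print("plate",rect(c,m,.032))
cv2.imwrite("pics/c3.png",cv2.resize(p[215:305,350:440,::-1],None,fx=6,fy=6,interpolation=cv2.INTER_CUBIC))
E
```

```text
[ 0.4965475  -0.19524     0.04095064] [ 0.3767588  -2.307187   -0.10761475]
14.1167 [ 0.36837046  1.11388614 -0.16922838]
roller [ 496.5 -194.5  -10.7   97.9   23.1]
plate [ 497.2 -193.9  -10.3  124.2   56.8]
plate [ 498.4 -194.4  -10.3  121.6   56.2]
plate [ 501.9 -195.3  -10.4  110.3   54.7]
```

View pics/c3.png

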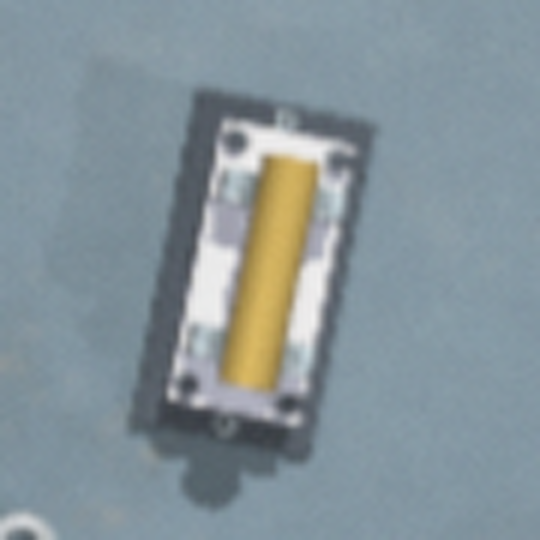

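The roller lies in both V supports, from about (290,158) to (250,388) in the crop. It is axially centred to within 1 mm and aligned with the plate. Now I press it from above with shut fingers.

```bash
python3 - <<'E'
from bench import env
from h import *
o=[np.pi,0,np.pi-np.radians(10.4)];x,y=.4969,-.1951
env.move_gripper(0,40)
env.move_to([x,y,.12],o);env.line_to([x,y,.082],rate=.08);env.dwell(.3);b=env.observe();print(b["tool_pos"],b["ft_force"],b["gripper_width"])
print(env.line_to([x,y,.064],rate=.012,guard=2.5))
def rep():
    env.dwell(.3);a=env.observe();print(round(a["clock"],2),a["tool_pos"],a["ft_force"]-b["ft_force"],a["wrist_torque"]-b["wrist_torque"]);return a
a=rep();np.save("b.npy",b["ft_force"])
z=a["tool_pos"][2]
if z>.066:
    env.line_to([x,y,z-.004],rate=.012);rep()
    env.line_to([x,y,z-.0075],rate=.012);rep()
p,d=env.snapshot("scene");cv2.imwrite("pics/s4.png",cv2.resize(p[170:290,310:470,::-1],None,fx=4.5,fy=4.5,interpolation=cv2.INTER_CUBIC))
E
```

```text
[ 0.49705583 -0.19520779  0.08230846] [ 0.40938036  0.35598592 -0.38775438] 3.9001365440183277e-05
True
18.04 [ 0.49683787 -0.19507156  0.07064535] [ 0.91153794 -0.33056058  3.79491605] [-0.0586629  -0.26695249 -0.00174049]
18.82 [ 0.49687104 -0.1950994   0.06663354] [0.2707168  0.25430272 6.36638029] [ 0.03646684 -0.04133715  0.09352564]
19.56 [ 0.4968998  -0.19512324  0.06327951] [-1.20460181 -0.35037306  8.40617243] [0.07915369 0.09080212 0.03379514]
```

View pics/s4.png

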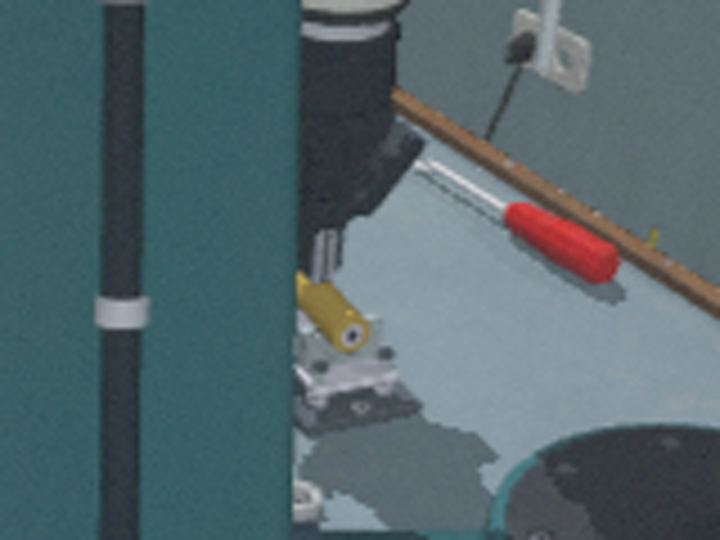

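The crop shows the shut fingers pressing on the roller, which sits level in the V at about (335,315). Height (7.7 mm of sink) and force (8.4 N) agree that the cradle is at mid-travel.

```bash
python3 -c "
from bench import env
print(env.sign_off())"
```

```text
the job is handed in; nothing more can be done
None
```

The brass roller lies in the V-cradle, centred lengthwise to within about 1 mm, and the shut gripper is holding it down at about 8.4 N with the cradle sunk about 7.7 mm of its 16 mm travel; the job was handed in at about 20 s.

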